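# Hang the utensil caddy back on the kitchen rack

### The arm

A 6-joint arm with a two-finger parallel gripper is mounted at the origin on the work surface. World frame = base frame: x ahead of the robot, y to its left, z up, the work surface at z = 0. Lengths are in m, angles in rad, forces in N, time in s.
With the tool pointing down it reaches from about 0.325 to 1 m from the base axis. Payload 5.1 kg.
Tool frame: the origin (TCP) lies midway between the tips of the shut fingers; the grasp point (between the pads) lies 19 mm behind it; z points along the fingers, y is the line along which they close (so a half turn about z gives the same grasp; the last joint's range is limited). The gripper opens to 85 mm and grips with 20 to 120 N. Pads are 22 mm wide; open, the fingers measure 114 mm over their backs; the gripper's body (76 mm by 85 mm) begins 54 mm behind the grasp point. The pads swing forward as they close: fully open they stand 13 mm farther back than shut.
Start: joints at [1.208, 0.124, 1.65, -0, 1.367, -0.083], TCP at [0.18, 0.625, 0.231] pointing down, gripper open.
Joint ranges: [-2.61, 2.61], [-1.02, 2.33], [0.03, 2.71], [-1.35, 4.49], [0.32, 2.68], [-2.91, 2.91]. Speed limits (rad/s): [2.57, 2.57, 3.14, 3.14, 3.14, 3.14].

### API

Orientations are given as a rotation vector (axis times angle).
In Python, from station import arm gives the robot as it stands.
- The arm moves only by the tool apply_moves, never from a script. Its argument "series" is a list of rows, each a list of 5 numbers: the shift along the tool's x, y, z in mm, then the turn about the tool's z in rad, then the opening, from -1 (shut) to 1 (fully open). A call has 1 to 12 rows; each row shifts and turns the commanded pose from where the row before left it, along the tool's axes as they then stand; what a row does not reach is not made up. A row lasts 1/10 s, in which the tool goes at most 50 mm and 8.59 degrees, less where a joint would pass 70% of its speed; a pose out of reach is approached as far as the arm can. A call with a gripper value outside its range is refused whole. The fingers move at their own pace and stop on an object; "grip_force" is the grip in N (left out, the last holds). Time passes only in rows, so rows that do not move let the fingers close. It gives the time, the measured TCP pose, the force, the opening and the grip force at its end, in the units of the state.
- arm.sense(): the state, without advancing time (a new reading comes with each control period).
- arm.read_camera(name): name is "side" or "top" or "wrist"; returns (picture, depth): 420x560x3 uint8, red, green, blue; 420x560 float32, m along the optical axis (not along the pixel's ray), 0 where there is no reading.
- arm.camera_info(name): a dict with "fx", "fy", "cx", "cy" (pixels), "view" (4x4, takes a point from world to camera coordinates); the wrist camera has in their place "T_tool_cam" (4x4, takes a point from camera to tool coordinates, whose origin is the TCP and whose axes are the flange's). Camera axes: x right, y down, z forward; pixel columns grow to the right and rows downward; lengths in m; the calibration is good to about 2 mm. A picture is of the moment at which its call begins: read the wrist's pose just before it. camera_info takes no time and is no camera call.
- arm.close_job(): hands the job in; it is judged then, once.
The state is a dict: "time_s": time; "q": joint angles; "qd": joint speeds; "joint_efforts": joint torques, N m; "tcp_pos": TCP position; "eef_rot": TCP orientation; "force": force on the tool from outside, world axes, zero at the start; "moment": the same for the moment, N m; "finger_gap": finger opening in m; "grasp_force": force on a finger pad.
Only numpy, scipy, OpenCV 4.12 (cv2) and the standard library are available. Lean on these libraries where they do the work, as an engineer would, in place of code of your own. Each camera call takes 0.05 s, during which the arm holds its last target. There are 200 camera calls.

### The job

The oil bottle has been left standing in the free place at the hanging rail, where the empty steel caddy belongs. Stand the bottle on the empty end of the wooden tray, keeping it upright on the way because it is open, then hang the caddy by its hook on the rail in the place that you have freed, so that it hangs straight and fully down on the rail. Leave everything else where it is.

Things in the scene. Friction and masses are not known exactly. Their poses are not given: they have to be found in the camera images.
- rack: Fixed counter rack, 530 mm wide (y). Origin on the worktop under the middle of its rail; x points away from the robot (open front: -x), z up. End frames at y = +-260 mm, feet from x = -60 to 140 mm. Three places at y about -160, 0, 160 mm (within 8 mm), in random order: one has the holder, one the basket; the free one is where the oil bottle stands. Backrest bar: 10 mm, x = -9.5, z = 100 mm.
- rack_rail (a point): Middle of the hanging rail's axis, at rack x = 0, y = 0, z = 200 mm; axes as the rack. The rail is a fixed bright steel bar, 10 mm round, along y from -260 to 260 mm.
- oil_bottle: The obstacle: open green glass oil bottle with paper band and thin steel pourer, 0.44 to 0.66 kg. Round, 60 mm diameter up to 132 mm, narrowing to a 27 mm neck from 165 mm; 217 mm high over the pourer. Origin at the centre of its underside, z up. At the start it stands on the worktop in the free place, 50 mm in front of the rail's axis (rack x = -50 mm), under the shelf.
- caddy: Part to hang: empty open-topped box of perforated steel, 0.19 to 0.32 kg, 70 mm deep (x), 66 mm wide (y), 110 mm high, walls 3 mm, hook on its back. Origin: centre of its underside; x towards its back, z up. Starts standing on the worktop at the left (+y), its back away from the robot within 0.4 rad. Hung: origin 68 mm above the worktop, 40 to 50 mm in front of the rail's axis.
- caddy_hook (a point): Where the rail's axis belongs in the caddy's hook: caddy x = 44.75, y = 0, z = 132 mm; axes as the caddy. The hook, 46 mm wide, rises from the back wall (back face x = 35 mm) and bends over backwards, open below: inside from x = 35 to 54.5 mm, inner top z = 137, outer top 141 mm; its lip ends in an outward flare, tip at z = 107, x = 65 mm.
- tray: Fixed wooden tray to the right (-y), 180 mm (x) by 340 mm (y), rim 18 mm high and 8 mm wide, inner floor 8 mm above the worktop. Origin at the centre of its underside; z up. The vinegar and the pepper mill stand on its left end; its right end (-y) is empty, with its middle at about tray x = 0, y = -90 mm.
- vinegar: Bystander on the left end of the tray: small amber glass bottle with black cap, 48 mm diameter, 130 mm high; origin at the centre of its underside.
- pepper_mill: Bystander on the left end of the tray: turned dark wooden mill, 52 mm diameter, 142 mm high; origin at the centre of its underside.
- holder: Bystander hanging on the rail: perforated steel holder, 90 mm wide, with two wooden utensils standing in it up to about 250 mm above its underside. Origin in its underside, 35 mm in front of its back face; 68 mm above the worktop; hangs loose.
- basket: Bystander hanging on the rail: low steel wire basket, 90 mm wide and 70 mm high, with two bulbs of garlic. Origin in its underside, 35 mm in front of its back face; 68 mm above the worktop; hangs loose.
- mug: Bystander: white mug, 80 mm diameter, 92 mm high, handle on its +y side; origin at the centre of its underside. Between tray and caddy, near the robot.
- sugar_jar: Bystander: white jar with steel lid, 64 mm diameter, 100 mm high, left of the caddy; origin at the centre of its underside.
- rack_shelf (a point): Middle of the front edge of the rack's overhead shelf of 8 mm rods, at rack x = -55, z = 416 mm (underside 411 mm); it runs back to x = 140 mm, with jars and bowls on its rear half up to z = 525 mm. A vertical gripper does not fit under it; one leaning about 25 to 45 degrees back towards the robot (fingers pointing forward and down) does.
Not all that is in view belongs to the job. Leave any turquoise look-alike of the caddy alone.

How it is judged:
At the end, for the whole second after the job is handed in: The oil bottle stands upright (0.08 rad) on the tray's floor, in its empty part. The caddy hangs by its hook on the rail, beside holder and basket: hook point within 11 mm of the rail's axis in x, 6 mm in height, upright and square to the rail within 0.15 rad. Both at rest (x of oil_bottle in the frame of tray between -0.08 and 0.08 m and y of oil_bottle in the frame of tray between -0.16 and 0.01 m and height (world z) of oil_bottle between 0.004 and 0.014 m and angle between oil_bottle's own z axis and vertical below 0.08 rad and x of caddy_hook in the frame of rack_rail between -0.011 and 0.011 m and z of caddy_hook in the frame of rack_rail between -0.006 and 0.006 m and y of caddy_hook in the frame of rack_rail between -0.23 and 0.23 m and angle between caddy's own z axis and vertical below 0.15 rad and angle between the y axis of caddy and the y axis of rack, either way round below 0.15 rad and contact force between caddy and rack above 0.5 N and horizontal distance between caddy and holder above 0.08 m and horizontal distance between caddy and basket above 0.08 m and linear speed of each of caddy, oil_bottle below 0.02 m/s and angular speed of caddy below 0.3 rad/s); the robot touches nothing.
It fails at once if the open oil bottle is tipped by more than about 34 degrees (angle between oil_bottle's own z axis and vertical above 0.6 rad).
It fails at once if the holder or the basket on the rail is shifted by more than 30 mm or tipped by more than 0.35 rad (distance of any of holder, basket from where it was at the start of the episode above 0.03 m or angle between any of holder, basket's own z axis and vertical above 0.35 rad).
It fails at once if the vinegar, pepper mill, mug or sugar jar is shifted by more than 30 mm (distance of any of vinegar, pepper_mill, mug, sugar_jar from where it was at the start of the episode above 0.03 m).
It also fails if it takes over 72 s, if anything falls off the work surface, if the arm or the gripper's body presses on something with over 40 N, if the wrist force passes 120 N, or if a joint passes its speed limit or range.

## Working session

There is one attempt and no reset: what is moved stays moved. The work goes in short steps, Python scripts to look and compute and a tool call to move; the robot and the scene stay as the last step left them, time stands still between calls to the robot, and variables do not carry over. Pictures are saved under pics/ and viewed, at most 10 in all, crops included, and the job is handed in when it is done.

Besides the shell and the picture viewer there is one more tool, called after "Emit:" by a JSON object that holds its "api" and its "payload", one argument or row to a line. apply_moves: Moves the arm, as the interface text tells. Its arguments: {"type":"object","properties":{"series":{"type":"array","items":{"type":"array","items":{"type":"number"}}},"grip_force":{"type":"number"}},"required":["series"]}

```bash
ls; mkdir -p pics; python3 - <<'E'
from station import arm
import cv2,json,numpy as np
np.set_printoptions(precision=4,suppress=True)
s=arm.sense();print({k:np.round(v,3) for k,v in s.items()})
for n in ["side","top"]:
    p,d=arm.read_camera(n); cv2.imwrite(f"pics/{n}0.png",p[...,::-1]); np.save(f"pics/{n}0.npy",d)
    print(n,arm.camera_info(n))
print(arm.camera_info("wrist"))
E
```

```text
pics
{'time_s': np.float64(0.0), 'q': array([ 1.208,  0.125,  1.652,  0.   ,  1.367, -0.083]), 'qd': array([ 0.   ,  0.001,  0.   , -0.002,  0.001,  0.001]), 'joint_efforts': array([ -0.001, -42.361, -36.546,  -0.   ,   0.007,  -0.   ]), 'tcp_pos': array([0.179, 0.624, 0.23 ]), 'eef_rot': array([-0.438, -3.11 ,  0.003]), 'force': array([-0.161,  0.27 , -0.183]), 'moment': array([ 0.016, -0.025,  0.044]), 'grasp_force': np.float64(0.0), 'finger_gap': np.float64(0.085)}
side {'fx': 466.4748106796866, 'fy': 466.4748106796866, 'cx': 278.1235876076386, 'cy': 207.79999824858479, 'view': array([[ 0.9893, -0.1446,  0.0203, -0.5027],
       [-0.0777, -0.639 , -0.7653,  0.3006],
       [ 0.1237,  0.7555, -0.6433,  1.5342],
       [ 0.    ,  0.    ,  0.    ,  1.    ]])}
top {'fx': 391.46083050367287, 'fy': 391.46083050367287, 'cx': 286.4653701236332, 'cy': 204.7292496935928, 'view': array([[-0.0076, -0.9999,  0.0101,  0.134 ],
       [-0.9987,  0.0071, -0.0513,  0.5365],
       [ 0.0512, -0.0105, -0.9986,  1.3948],
       [ 0.    ,  0.    ,  0.    ,  1.    ]])}
{'fx': 326.46525716213944, 'fy': 326.46525716213944, 'cx': 285.4305206115701, 'cy': 214.69297398510287, 'T_tool_cam': array([[ 0.    , -0.9446, -0.3283,  0.0842],
       [ 1.    ,  0.0002, -0.0005,  0.0007],
       [ 0.0005, -0.3283,  0.9446, -0.1444],
       [ 0.    ,  0.    ,  0.    ,  1.    ]])}
```

View pics/side0.png

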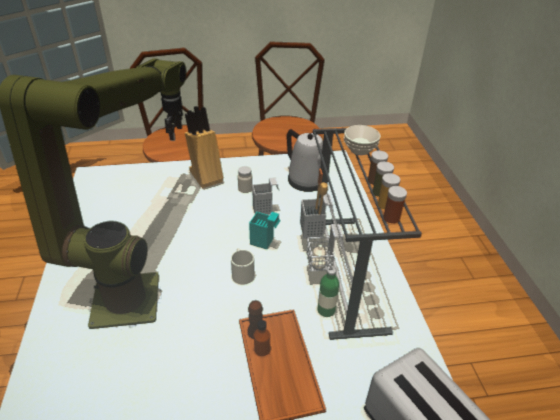

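View pics/top0.png

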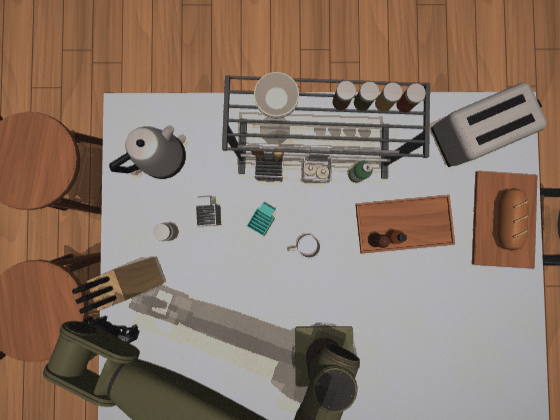

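The side view shows the oil bottle at (329,295), at the right rack place, with the basket at (319,262) and the holder at (313,218). The tray is at (280,365). There are two candidates for the caddy. One is the grey steel box at side (262,195), top (206,210). The other is turquoise, at side (262,230), top (262,218). The grey one fits, because it is bare steel and left of everything except the jar. I'll confirm that in a crop.

```bash
cat > h.py <<'E'
from station import arm
import cv2,numpy as np
from scipy.spatial.transform import Rotation as R
np.set_printoptions(precision=4,suppress=True)
def cam(n,s=None):
    c=arm.camera_info(n)
    if n!="wrist": return c,np.linalg.inv(c["view"])
    T=np.eye(4);T[:3,:3]=R.from_rotvec(s["eef_rot"]).as_matrix();T[:3,3]=s["tcp_pos"]
    return c,T@c["T_tool_cam"]
def cloud(d,c,T):
    v,u=np.mgrid[:d.shape[0],:d.shape[1]]
    P=np.stack([(u-c["cx"])*d/c["fx"],(v-c["cy"])*d/c["fy"],d],-1)
    W=P@T[:3,:3].T+T[:3,3]; W[d==0]=np.nan
    return W
def ray(u,v,c,T):
    r=T[:3,:3]@np.array([(u-c["cx"])/c["fx"],(v-c["cy"])/c["fy"],1]);return T[:3,3],r/np.linalg.norm(r)
def tri(a,b):
    (o1,d1),(o2,d2)=a,b
    t=np.linalg.lstsq(np.stack([d1,-d2],1),o2-o1,rcond=None)[0]
    p,q=o1+t[0]*d1,o2+t[1]*d2
    return (p+q)/2,np.linalg.norm(p-q)
E
python3 - <<'E'
from h import *
t=cv2.imread("pics/top0.png");s=cv2.imread("pics/side0.png")
a=cv2.resize(t[135:255,140:400],(780,360),interpolation=cv2.INTER_CUBIC)
b=cv2.resize(s[160:240,235:295],(300,240) and (180,240),interpolation=cv2.INTER_CUBIC)
b2=cv2.resize(s[180:340,280:380],(150,240),interpolation=cv2.INTER_CUBIC)
b3=cv2.resize(s[120:320,300:440],(168,240))
o=np.zeros((600,780,3),np.uint8);o[:360]=a;o[360:,:180]=b;o[360:,200:350]=b2;o[360:,370:538]=b3
cv2.imwrite("pics/crop1.png",o)
for n,pts in dict(top=dict(bottle=(361,172),holder=(268,165),basket=(316,168),caddy=(206,210),trayR=(435,220),mug=(307,245),jar=(165,232),vin=(398,238),mill=(378,240),table=(200,280)),side=dict(bottle=(329,272),band=(329,300),caddy=(262,200),tray=(290,390),table=(200,300))).items():
    d=np.load(f"pics/{n}0.npy");c,T=cam(n);W=cloud(d,c,T)
    for k,(u,v) in pts.items(): print(n,k,np.nanmedian(W[v-1:v+2,u-1:u+2].reshape(-1,3),0))
    m=(W[...,2]>.02)&(W[...,2]<.3)
    if n=="top":
        # caddy box
        sub=W[190:232,190:222].reshape(-1,3); sub=sub[sub[:,2]>.095]
        print("caddy hi pts",sub.min(0),sub.max(0),len(sub),cv2.minAreaRect((sub[:,:2]*1000).astype(np.float32)))
        sub=W[150:190,345:385].reshape(-1,3); sub=sub[(sub[:,2]>.15)&(sub[:,2]<.25)]; print("bottle/rail pts",sub.min(0),sub.max(0),len(sub))
        sub=W[190:260,350:460].reshape(-1,3); sub=sub[(sub[:,2]>.005)&(sub[:,2]<.025)]; print("tray",sub.min(0),sub.max(0),cv2.minAreaRect((sub[:,:2]*1000).astype(np.float32)))
E
```

```text
top bottle [ 0.6345 -0.1108  0.1586]
top holder [0.6611 0.1909 0.1436]
top basket [0.6581 0.0295 0.0962]
top caddy [0.5209 0.4101 0.0627]
top trayR [ 0.4786 -0.4081  0.0074]
top mug [0.392  0.057  0.0029]
top jar [0.4444 0.5384 0.1002]
top vin [ 0.4192 -0.2371  0.129 ]
top mill [ 0.4134 -0.1671  0.1378]
top table [ 0.2698  0.4422 -0.0007]
caddy hi pts [0.4667 0.3675 0.0959] [0.5673 0.4373 0.1478] 244 ((516.0496826171875, 403.3013610839844), (99.51847076416016, 67.45573425292969), 4.925407409667969)
bottle/rail pts [ 0.6256 -0.1753  0.1503] [ 0.6986 -0.053   0.219 ] 239
tray [ 0.3375 -0.4956  0.005 ] [ 0.5895 -0.0974  0.025 ] ((463.8328857421875, -296.56207275390625), (397.1812438964844, 249.477783203125), 89.52576446533203)
side bottle [ 0.6377 -0.1359  0.1921]
side band [ 0.6443 -0.1534  0.0822]
side caddy [0.4967 0.3693 0.073 ]
side tray [ 0.4846 -0.3885  0.008 ]
side table [ 0.2424 -0.0348 -0.0022]
```

View pics/crop1.png

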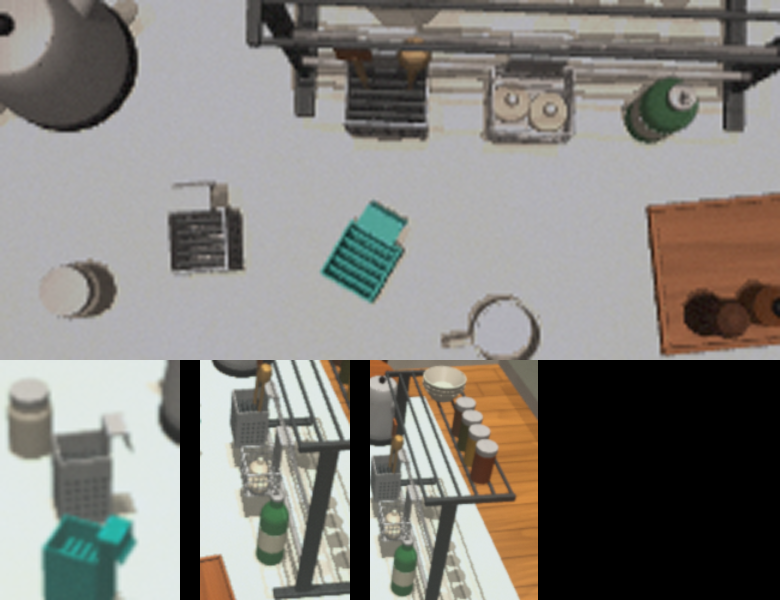

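The crop confirms it. The grey perforated caddy with a bare steel hook is at crop (205,240); the turquoise look-alike is at (365,250). The bottle's pourer is at crop (683,97), which is top pixel (367.7,167.3). Next I'll measure the rail, bottle and caddy.

```bash
python3 - <<'E'
from h import *
print([a for a in dir(arm) if a[0]!='_'])
for n in ["top","side"]:
    d=np.load(f"pics/{n}0.npy");c,T=cam(n);W=cloud(d,c,T);P=W.reshape(-1,3)
    # rail
    m=(P[:,2]>.192)&(P[:,2]<.212)&(P[:,0]>.66)&(P[:,0]<.73)&(abs(P[:,1])<.35)
    r=P[m]
    if len(r)>10:
        for _ in range(3):
            k=np.polyfit(r[:,1],r[:,0],1);e=r[:,0]-np.polyval(k,r[:,1]);r=r[abs(e)<max(.004,1.5*e.std())]
        print(n,"rail x=",k,"n",len(r),"z",np.percentile(r[:,2],[50,95]),"y",r[:,1].min(),r[:,1].max(),"xs",e.std())
    # shelf
    m=(P[:,2]>.40)&(P[:,2]<.43)&(P[:,0]>.5)&(P[:,0]<.95)&(abs(P[:,1])<.4);s=P[m]
    print("shelf",s.min(0),s.max(0))
    f=s[s[:,0]<np.percentile(s[:,0],30)]
    ys=np.arange(-.22,.22,.04);print("front",[(round(y,2),round(float(s[abs(s[:,1]-y)<.02][:,0].min()),4)) for y in ys if (abs(s[:,1]-y)<.02).any()])
    # bottle
    m=(P[:,2]>.01)&(P[:,2]<.225)&(P[:,0]>.60)&(P[:,0]<.69)&(P[:,1]>-.18)&(P[:,1]<-.07);b=P[m]
    for z0,z1 in[(.02,.06),(.06,.1),(.1,.13),(.165,.19),(.19,.215)]:
        q=b[(b[:,2]>z0)&(b[:,2]<z1)]
        if len(q): print(n,"bottle",z0,q.min(0),q.max(0),len(q))
    m=(P[:,2]>.004)&(P[:,2]<.16)&(P[:,0]>.44)&(P[:,0]<.6)&(P[:,1]>.34)&(P[:,1]<.47);b=P[m]
    for z0,z1 in[(.02,.06),(.06,.1),(.1,.108),(.108,.12),(.12,.137),(.137,.15)]:
        q=b[(b[:,2]>z0)&(b[:,2]<z1)]
        if len(q)>4: print(n,"caddy",z0,q.min(0),q.max(0),len(q),cv2.minAreaRect((q[:,:2]*1000).astype(np.float32)))
    m=(P[:,2]>.004)&(P[:,2]<.024)&(P[:,0]>.34)&(P[:,0]<.6)&(P[:,1]>-.5)&(P[:,1]<-.1);q=P[m]
    for y in np.arange(-.48,-.1,.04):
        z=q[abs(q[:,1]-y)<.02]
        if len(z): print(n,'tray y',round(y,2),z[:,0].min(),z[:,0].max())
t=cam("top");s=cam("side")
def pl(u,v,z,ct):
    o,r=ray(u,v,*ct);return o+r*(z-o[2])/r[2]
print("pourer top@.217",pl(367.7,167.3,.217,t),"tri",tri(ray(367.7,167.3,*t),ray(331.5,270,*s)))
E
```

```text
['Unreachable', 'camera_info', 'close_job', 'read_camera', 'sense']
top rail x= [0.0422 0.7026] n 398 z [0.2053 0.2103] y -0.22280583480590163 0.2854128622993769 xs 0.002664626758111557
shelf [ 0.6377 -0.2378  0.4002] [0.8523 0.2984 0.4299]
front [(np.float64(-0.22), 0.6377), (np.float64(-0.18), 0.6393), (np.float64(-0.14), 0.6421), (np.float64(-0.1), 0.6426), (np.float64(-0.06), 0.6453), (np.float64(-0.02), 0.6453), (np.float64(0.02), 0.648), (np.float64(0.06), 0.6495), (np.float64(0.1), 0.6512), (np.float64(0.14), 0.6528), (np.float64(0.18), 0.6545)]
top bottle 0.02 [ 0.6177 -0.133   0.0209] [ 0.664  -0.0931  0.0568] 34
top bottle 0.06 [ 0.6176 -0.1512  0.0609] [ 0.6842 -0.0931  0.1   ] 56
top bottle 0.1 [ 0.6183 -0.1776  0.1   ] [ 0.6899 -0.0718  0.1299] 110
top bottle 0.165 [ 0.6334 -0.1336  0.1663] [ 0.6564 -0.1097  0.1896] 17
top bottle 0.19 [ 0.6332 -0.1364  0.1905] [ 0.6611 -0.1097  0.2134] 65
top caddy 0.02 [0.4667 0.3669 0.0209] [0.537  0.4347 0.06  ] 90 ((500.696044921875, 401.37872314453125), (68.61673736572266, 65.31219482421875), 3.7169549465179443)
top caddy 0.06 [0.46
[... 3185 characters left out ...]
), 5.058564186096191)
side tray y -0.48 0.39193627955379784 0.597727601956824
side tray y -0.44 0.34074558692039997 0.5770121600636534
side tray y -0.4 0.3439510197954788 0.5989347209767399
side tray y -0.36 0.3408506701620978 0.5987333571789976
side tray y -0.32 0.34023236582902994 0.5934120019424496
side tray y -0.28 0.35002684368015774 0.5987716164749602
side tray y -0.24 0.35346531310078083 0.5999404040719842
side tray y -0.2 0.35304530146586593 0.593510099211535
side tray y -0.16 0.3426907592821389 0.5844576384507418
side tray y -0.12 0.3430618507852684 0.5877449833892482
pourer top@.217 [ 0.6413 -0.1202  0.217 ] tri (array([ 0.6463, -0.1265,  0.1893]), np.float64(0.001943026145446314))
```

Emit:
{"api": "apply_moves", "payload": {
  "series": [
    [0, 0, -50, 0, 1],
    [0, 0, -50, 0, 1],
    [0, 0, -50, 0, 1],
    [0, 0, -50, 0, 1],
    [0, 0, -50, 0, 1],
    [-29, -36, -10, 0, 1],
    [-29, -36, -10, 0, 1],
    [-29, -36, -10, 0, 1],
    [-29, -36, -10, 0, 1],
    [-29, -36, -10, 0, 1],
    [-29, -36, -10, 0, 1],
    [-29, -36, -10, 0, 1]
  ]
}}

```text
time_s: 1.3
tcp_pos: [0.3052, 0.3247, 0.5513]
eef_rot: [-0.437, -3.111, 0.001]
force: [1.9, -0.3, 0.0]
finger_gap: 0.0855
grasp_force: 0.0
```

Emit:
{"api": "apply_moves", "payload": {
  "series": [
    [-29, -36, -10, 0, 1],
    [-29, -36, -10, 0, 1],
    [-29, -36, -10, 0, 1],
    [-29, -36, -10, 0, 1],
    [-29, -36, -10, 0, 1],
    [-29, -36, -10, 0, 1],
    [-29, -36, -10, 0, 1],
    [-29, -36, -10, 0, 1],
    [0, 0, 0, -0.12, 1],
    [0, 0, 0, -0.12, 1],
    [0, 0, 0, 0, 1]
  ]
}}

```text
time_s: 2.4
tcp_pos: [0.4487, -0.015, 0.6308]
eef_rot: [-0.065, -3.14, -0.0]
force: [0.2, 0.5, -0.1]
finger_gap: 0.0852
grasp_force: 0.0
```

```bash
cat > st.py <<'E'
from h import *
s=arm.sense();M=R.from_rotvec(s["eef_rot"]).as_matrix()
print("t",s["time_s"],"q",s["q"],"tcp",s["tcp_pos"],"F",s["force"],"gap",s["finger_gap"],s["grasp_force"])
print("toolx",M[:,0],"y",M[:,1],"z",M[:,2])
E
python3 st.py
```

```text
t 2.4 q [-0.1531 -0.2618  1.3515  0.      2.053  -1.6826] tcp [ 0.4487 -0.015   0.6308] F [ 0.1983  0.531  -0.0883] gap 0.08516088971310333 0.0
toolx [-0.9991  0.0412  0.0011] y [0.0412 0.9991 0.0001] z [-0.0011  0.0002 -1.    ]
```

Emit:
{"api": "apply_moves", "payload": {
  "series": [
    [0, 50, -50, 0, 1],
    [0, 0, -50, 0, 1],
    [0, 0, -50, 0, 1],
    [0, 0, -50, 0, 1],
    [0, 0, -50, 0, 1],
    [0, 0, -50, 0, 1]
  ]
}}

```text
time_s: 3.0
tcp_pos: [0.4493, 0.0214, 0.896]
eef_rot: [0.065, 3.136, -0.0]
force: [0.4, -0.6, 2.5]
finger_gap: 0.0854
grasp_force: 0.0
```

```bash
python3 st.py
```

```text
t 3.0 q [-0.0719  0.2163  0.3168  0.      2.6033 -1.601 ] tcp [0.4493 0.0214 0.896 ] F [ 0.43   -0.6073  2.5347] gap 0.08540706317024707 0.0
toolx [-0.9991  0.0416 -0.0052] y [ 0.0416  0.9991 -0.0001] z [ 0.0051 -0.0003 -1.    ]
```

Emit:
{"api": "apply_moves", "payload": {
  "series": [
    [0, 0, -50, 0, 1],
    [0, 0, -50, 0, 1],
    [0, 0, -50, 0, 1]
  ]
}}

```text
time_s: 3.3
tcp_pos: [0.4447, 0.02, 0.9289]
eef_rot: [0.063, 3.055, -0.005]
force: [1.8, -0.3, -1.3]
finger_gap: 0.0858
grasp_force: 0.0
```

```bash
python3 st.py
```

```text
t 3.3 q [-0.0767  0.3449  0.0321  0.0035  2.6783 -1.603 ] tcp [0.4447 0.02   0.9289] F [ 1.8289 -0.2893 -1.3366] gap 0.08582195191691817 0.0
toolx [-0.9954  0.041  -0.0862] y [ 0.0413  0.9991 -0.0015] z [ 0.086  -0.005  -0.9963]
```

Emit:
{"api": "apply_moves", "payload": {
  "series": [
    [50, 0, -10, 0, 1],
    [50, 0, -10, 0, 1],
    [50, 0, -10, 0, 1]
  ]
}}

```text
time_s: 3.6
tcp_pos: [0.2872, 0.0267, 0.9502]
eef_rot: [0.062, 3.039, -0.006]
force: [-1.1, -0.9, 1.5]
finger_gap: 0.0852
grasp_force: 0.0
```

```bash
python3 st.py
```

```text
t 3.6 q [-0.0976 -0.0455  0.442   0.0075  2.6435 -1.6208] tcp [0.2872 0.0267 0.9502] F [-1.0711 -0.8963  1.4948] gap 0.085215930762798 0.0
toolx [-0.994   0.0405 -0.1014] y [ 0.0409  0.9992 -0.0022] z [ 0.1013 -0.0063 -0.9948]
```

Emit:
{"api": "apply_moves", "payload": {
  "series": [
    [0, 0, -50, 0, 1],
    [0, 0, -50, 0, 1],
    [0, 0, -50, 0, 1],
    [0, 0, -50, 0, 1]
  ]
}}

```text
time_s: 4.0
tcp_pos: [0.2596, 0.0285, 0.991]
eef_rot: [0.06, 2.925, -0.017]
force: [-0.5, -0.0, 0.3]
finger_gap: 0.0852
grasp_force: 0.0
```

```bash
python3 st.py
```

```text
t 4.0 q [-0.1042  0.0141  0.2307  0.0139  2.6803 -1.6211] tcp [0.2596 0.0285 0.991 ] F [-0.4774 -0.0182  0.2876] gap 0.08517343616237297 0.0
toolx [-0.9759  0.039  -0.2148] y [ 0.0416  0.9991 -0.0074] z [ 0.2143 -0.0162 -0.9766]
```

Emit:
{"api": "apply_moves", "payload": {
  "series": [
    [0, 0, -50, 0, 1],
    [0, 0, -50, 0, 1],
    [0, 0, -50, 0, 1],
    [0, 0, -50, 0, 1],
    [0, 0, -50, 0, 1],
    [0, 0, -50, 0, 1]
  ]
}}

```text
time_s: 4.6
tcp_pos: [0.1866, 0.0362, 1.0244]
eef_rot: [0.057, 2.775, -0.033]
force: [0.1, 0.3, 0.6]
finger_gap: 0.0855
grasp_force: 0.0
```

```bash
python3 st.py
```

```text
t 4.6 q [-0.1043 -0.0381  0.1331  0.0152  2.6801 -1.6195] tcp [0.1866 0.0362 1.0244] F [0.1108 0.2904 0.6044] gap 0.08549463988754617 0.0
toolx [-0.9331  0.0351 -0.358 ] y [ 0.0437  0.9989 -0.016 ] z [ 0.3571 -0.0306 -0.9336]
```

Emit:
{"api": "apply_moves", "payload": {
  "series": [
    [0, 0, -50, 0, 1],
    [0, 0, -50, 0, 1],
    [0, 0, -50, 0, 1],
    [0, 0, -50, 0, 1],
    [0, 0, -50, 0, 1],
    [0, 0, -50, 0, 1],
    [0, 0, -50, 0, 1],
    [0, 0, -50, 0, 1]
  ]
}}

```text
time_s: 5.4
tcp_pos: [0.0932, 0.0505, 1.0409]
eef_rot: [0.053, 2.685, -0.047]
force: [0.1, 0.5, -0.3]
finger_gap: 0.0853
grasp_force: 0.0
```

```bash
python3 st.py
```

```text
t 5.4 q [ 1.0835 -0.0167  0.028  -1.1571  2.6802 -1.6023] tcp [0.0932 0.0505 1.0409] F [ 0.1024  0.4969 -0.3202] gap 0.08526150591820619 0.0
toolx [-0.8972  0.0299 -0.4406] y [ 0.0452  0.9987 -0.0243] z [ 0.4392 -0.0417 -0.8974]
```

Emit:
{"api": "apply_moves", "payload": {
  "series": [
    [-5, 0, 10, 0, 1],
    [-8, 0, 20, 0, 1],
    [-16, 0, 40, 0, 1],
    [-16, 0, 45, 0, 1],
    [-16, 0, 45, 0, 1],
    [-16, 0, 45, 0, 1],
    [-16, 0, 45, 0, 1],
    [-16, 0, 45, 0, 1]
  ]
}}

```text
time_s: 6.2
tcp_pos: [0.2682, 0.0325, 0.8852]
eef_rot: [0.042, 2.675, -0.094]
force: [-0.3, 0.0, 1.3]
finger_gap: 0.0857
grasp_force: 0.0
```

```bash
python3 st.py
```

```text
t 6.2 q [-0.0061 -0.4725  1.0105 -0.0839  2.1367 -1.6074] tcp [0.2682 0.0325 0.8852] F [-0.3245  0.0139  1.2916] gap 0.08568222808878516 0.0
toolx [-0.8933  0.0138 -0.4492] y [ 0.0453  0.9972 -0.0594] z [ 0.4471 -0.0734 -0.8915]
```

```bash
cat > go.py <<'E'
import sys
from h import *
s=arm.sense();M=R.from_rotvec(s["eef_rot"]).as_matrix()
d=M.T@(np.array(eval(sys.argv[1]))-s["tcp_pos"])*1000
print("tool shift mm",d.round(1),"rows",np.linalg.norm(d)/45)
E
python3 go.py "[.588,-.116,.295]"
```

```text
tool shift mm [-22.6 -98.5 680. ] rows 15.277096293055802
```

Emit:
{"api": "apply_moves", "payload": {
  "series": [
    [-2, -7, 45, 0, 1],
    [-2, -7, 45, 0, 1],
    [-2, -7, 45, 0, 1],
    [-2, -7, 45, 0, 1],
    [-2, -7, 45, 0, 1],
    [-2, -7, 45, 0, 1],
    [-2, -7, 45, 0, 1],
    [-2, -7, 45, 0, 1],
    [-2, -7, 45, 0, 1],
    [-2, -7, 45, 0, 1]
  ]
}}

```text
time_s: 7.2
tcp_pos: [0.484, -0.0691, 0.4965]
eef_rot: [0.037, 2.676, -0.094]
force: [0.1, 0.0, -0.2]
finger_gap: 0.0858
grasp_force: 0.0
```

Emit:
{"api": "apply_moves", "payload": {
  "series": [
    [-1, -7, 45, 0, 1],
    [-1, -7, 45, 0, 1],
    [0, -7, 45, 0, 1],
    [0, -7, 45, 0, 1],
    [0, 0, 40, 0, 1],
    [0, 0, 10, 0, 1],
    [0, 0, 0, 0, 1]
  ]
}}

```text
time_s: 7.9
tcp_pos: [0.5862, -0.113, 0.2931]
eef_rot: [0.037, 2.68, -0.092]
force: [0.1, 1.7, 1.0]
finger_gap: 0.0854
grasp_force: 0.0
```

```bash
python3 st.py; python3 - <<'E'
from h import *
s=arm.sense();p,d=arm.read_camera("wrist");np.save("pics/w1.npy",d)
cv2.imwrite("pics/w1.png",p[...,::-1])
c,T=cam("wrist",s);P=cloud(d,c,T).reshape(-1,3)
m=(P[:,2]>.01)&(P[:,2]<.225)&(P[:,0]>.59)&(P[:,0]<.675)&(P[:,1]>-.18)&(P[:,1]<-.07);b=P[m]
for z0,z1 in[(.02,.06),(.06,.1),(.1,.13),(.165,.19),(.19,.2),(.2,.225)]:
    q=b[(b[:,2]>z0)&(b[:,2]<z1)]
    if len(q)>3: print("bottle",z0,np.percentile(q,2,axis=0),np.percentile(q,98,axis=0),len(q))
E
python3 go.py "[.655,-.127,.161]"
```

```text
t 7.9 q [-0.312  -0.2979  1.9899  0.0817  0.9915 -1.884 ] tcp [ 0.5862 -0.113   0.2931] F [0.0605 1.6588 0.9574] gap 0.0853804624551964 0.0
toolx [-0.896  0.011 -0.444] y [ 0.0413  0.9974 -0.0586] z [ 0.4422 -0.0709 -0.8941]
bottle 0.02 [ 0.617  -0.1507  0.0208] [ 0.6378 -0.0968  0.0593] 777
bottle 0.06 [ 0.6168 -0.151   0.061 ] [ 0.6388 -0.0958  0.0993] 1033
bottle 0.1 [ 0.6172 -0.151   0.1006] [ 0.6388 -0.0959  0.1297] 1000
bottle 0.165 [ 0.6327 -0.1377  0.1651] [ 0.6452 -0.1113  0.1895] 591
bottle 0.19 [ 0.6325 -0.1379  0.1903] [ 0.6584 -0.1111  0.1982] 721
bottle 0.2 [ 0.6361 -0.1273  0.2006] [ 0.6457 -0.1214  0.2189] 101
tool shift mm [ -0.5  -2.8 151.9] rows 3.376385996571907
```

View pics/w1.png

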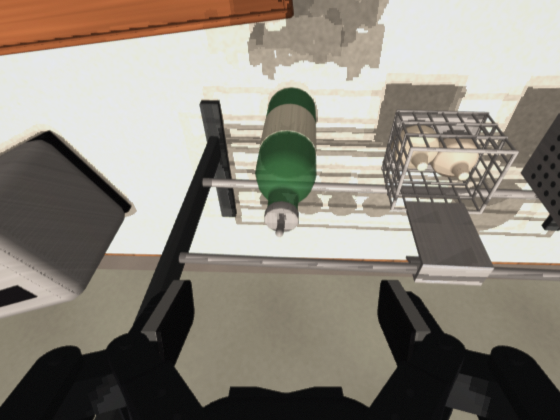

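The wrist view shows the bottle's neck at (285,220) between the open fingers, with the basket at (445,150) and the rail at row 262 well clear. Its axis is at x 0.647, y -0.124, and the neck runs from z 0.165 to 0.198. Next I move in and grip the neck.

Emit:
{"api": "apply_moves", "payload": {
  "series": [
    [0, -2, 40, 0, 1],
    [0, 0, 40, 0, 1],
    [0, 0, 40, 0, 1],
    [0, 0, 25, 0, 1],
    [0, 0, 7, 0, 1],
    [0, 0, 0, 0, 1]
  ]
}}

```text
time_s: 8.55
tcp_pos: [0.6553, -0.1267, 0.1619]
eef_rot: [0.038, 2.674, -0.094]
force: [-0.1, -0.4, -0.4]
finger_gap: 0.0855
grasp_force: 0.0
```

Emit:
{"api": "apply_moves", "payload": {
  "series": [
    [0, 0, 0, 0, -1],
    [0, 0, 0, 0, -1],
    [0, 0, 0, 0, -1],
    [0, 0, 0, 0, -1],
    [0, 0, 0, 0, -1],
    [0, 0, 0, 0, -1]
  ],
  "grip_force": 60
}}

```text
time_s: 9.15
tcp_pos: [0.6564, -0.1253, 0.1635]
eef_rot: [0.043, 2.67, -0.088]
force: [-0.9, 4.9, 6.2]
finger_gap: 0.0287
grasp_force: 53.6
```

```bash
python3 st.py; python3 - <<'E'
from h import *
# tray from top image: corners at rim z .018
import numpy as np
im=cv2.imread("pics/top0.png");hsv=cv2.cvtColor(im,cv2.COLOR_BGR2HSV)
d=np.load("pics/top0.npy");c,T=cam("top");W=cloud(d,c,T)
m=((hsv[...,1]>90)&(W[...,2]<.03)&(W[...,2]>.0)).astype(np.uint8);m[:, :345]=0;m[:,465:]=0;m[:185]=0;m[265:]=0
pts=W[m>0];print(cv2.minAreaRect((pts[:,:2]*1000).astype(np.float32)),len(pts))
def pl(u,v,z):
    o,r=ray(u,v,c,T);return o+r*(z-o[2])/r[2]
for u,v in[(356,204),(447,196),(454,242),(361,252)]: print(pl(u,v,.018))
E
```

```text
t 9.15 q [-0.296  -0.0302  1.9811  0.0989  0.7234 -1.8933] tcp [ 0.6564 -0.1253  0.1635] F [-0.8539  4.8776  6.1839] gap 0.028731255313231764 53.606738455127925
toolx [-0.8913  0.0154 -0.4532] y [ 0.0451  0.9975 -0.0548] z [ 0.4512 -0.0693 -0.8897]
((466.4606018066406, -295.7474365234375), (177.15126037597656, 341.2303771972656), 5.056318283081055) 4203
[ 0.5381 -0.1196  0.018 ]
[ 0.5646 -0.4486  0.018 ]
[ 0.3993 -0.469   0.018 ]
[ 0.3664 -0.1346  0.018 ]
```

```bash
cat > path.py <<'E'
import sys
from h import *
s=arm.sense();M=R.from_rotvec(s["eef_rot"]).as_matrix();p=s["tcp_pos"]
for w in eval(sys.argv[1]):
    d=M.T@(np.array(w)-p)*1000;p=np.array(w);print(w,"shift",d.round(1),"len",np.linalg.norm(d).round())
E
python3 path.py "[(.656,-.125,.224),(.57,-.141,.224),(.483,-.386,.224),(.483,-.386,.178)]"
```

```text
(0.656, -0.125, 0.224) shift [-27.1  -3.  -54.1] len 61.0
(0.57, -0.141, 0.224) shift [ 76.4 -19.8 -37.7] len 87.0
(0.483, -0.386, 0.224) shift [  73.8 -248.3  -22.3] len 260.0
(0.483, -0.386, 0.178) shift [20.8  2.5 40.9] len 46.0
```

Emit:
{"api": "apply_moves", "payload": {
  "series": [
    [-5, -1, -9, 0, -1],
    [-11, -1, -22, 0, -1],
    [-11, -1, -23, 0, -1],
    [0, 0, 0, 0, -1],
    [15, -4, -7, 0, -1],
    [25, -6, -13, 0, -1],
    [25, -6, -13, 0, -1],
    [12, -4, -5, 0, -1],
    [0, 0, 0, 0, -1]
  ]
}}

```text
time_s: 10.05
tcp_pos: [0.5656, -0.1425, 0.2184]
eef_rot: [0.04, 2.68, -0.092]
force: [0.0, -0.7, -5.6]
finger_gap: 0.0284
grasp_force: 61.2
```

```bash
python3 st.py; python3 path.py "[(.483,-.386,.224)]"
```

```text
t 10.05 q [-0.3867 -0.2829  2.104   0.1317  0.8701 -1.9893] tcp [ 0.5656 -0.1425  0.2184] F [ 0.0392 -0.6711 -5.575 ] gap 0.028372745684234684 61.21624826453626
toolx [-0.8957  0.0133 -0.4446] y [ 0.0438  0.9973 -0.0584] z [ 0.4426 -0.0718 -0.8938]
(0.483, -0.386, 0.224) shift [  68.3 -246.7  -24.1] len 257.0
```

Emit:
{"api": "apply_moves", "payload": {
  "series": [
    [4, -15, -2, 0, -1],
    [8, -28, -3, 0, -1],
    [8, -28, -3, 0, -1],
    [8, -28, -3, 0, -1],
    [8, -28, -3, 0, -1],
    [8, -28, -3, 0, -1],
    [8, -28, -3, 0, -1],
    [7, -28, -3, 0, -1],
    [6, -22, -1, 0, -1],
    [3, -12, -1, 0, -1],
    [0, 0, 0, 0, -1],
    [0, 0, 0, 0, -1]
  ]
}}

```text
time_s: 11.25
tcp_pos: [0.4857, -0.3837, 0.2268]
eef_rot: [0.039, 2.677, -0.091]
force: [0.3, 0.6, -6.3]
finger_gap: 0.0285
grasp_force: 61.4
```

```bash
python3 st.py; python3 path.py "[(.483,-.386,.178)]"; python3 - <<'E'
from h import *
p,d=arm.read_camera("side")
o=cv2.resize(p[200:420,180:460][...,::-1],None,fx=2.5,fy=2.5,interpolation=cv2.INTER_CUBIC);cv2.imwrite("pics/s2.png",o)
c,T=cam("side");P=cloud(d,c,T).reshape(-1,3)
m=(P[:,2]>.03)&(P[:,2]<.28)&(abs(P[:,0]-.474)<.045)&(abs(P[:,1]+.385)<.05);b=P[m]
for z in np.arange(.03,.26,.02):
    q=b[abs(b[:,2]-z)<.01]
    if len(q)>3: print("z",round(z,2),np.percentile(q,2,axis=0)[:2],np.percentile(q,98,axis=0)[:2],len(q))
E
```

```text
t 11.25 q [-0.8914 -0.1568  1.9854  0.3705  0.9866 -2.5883] tcp [ 0.4857 -0.3837  0.2268] F [ 0.3127  0.5517 -6.3123] gap 0.028450579476190375 61.42875419463962
toolx [-0.8943  0.0121 -0.4473] y [ 0.0425  0.9974 -0.058 ] z [ 0.4454 -0.0708 -0.8925]
(0.483, -0.386, 0.178) shift [24.2  0.4 42.5] len 49.0
z 0.07 [ 0.446  -0.4221] [ 0.5006 -0.3934] 64
z 0.09 [ 0.4459 -0.4223] [ 0.5002 -0.3919] 94
z 0.11 [ 0.4458 -0.4204] [ 0.5018 -0.3914] 95
z 0.13 [ 0.4459 -0.4213] [ 0.5029 -0.3879] 110
z 0.15 [ 0.447  -0.4199] [ 0.5019 -0.3942] 104
z 0.17 [ 0.4474 -0.4186] [ 0.5019 -0.3883] 120
z 0.19 [ 0.4474 -0.417 ] [ 0.5042 -0.3852] 129
z 0.21 [ 0.4509 -0.4136] [ 0.5021 -0.3821] 188
z 0.23 [ 0.4622 -0.4107] [ 0.496  -0.3806] 35
z 0.25 [ 0.4693 -0.4113] [ 0.4908 -0.3632] 92
```

View pics/s2.png

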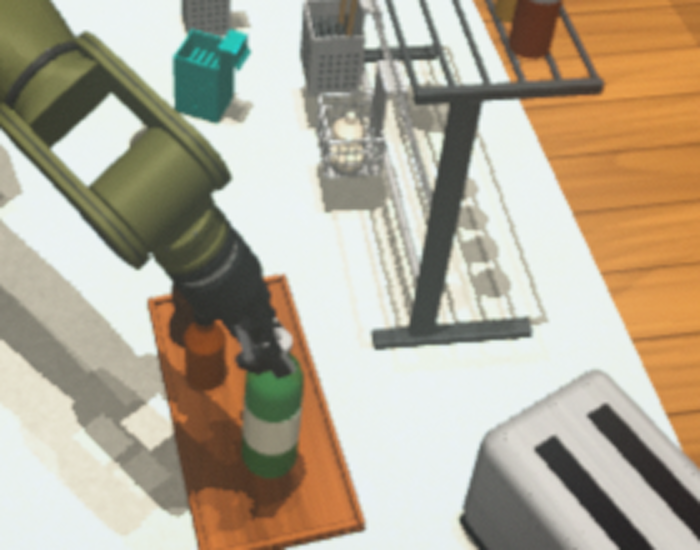

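The side crop shows the bottle upright in the fingers at crop (272,420), over the empty end of the tray and clear of the vinegar at (205,350). I'm lowering it now.

Emit:
{"api": "apply_moves", "payload": {
  "series": [
    [6, 1, 13, 0, -1],
    [8, 1, 16, 0, -1],
    [6, 1, 12, 0, -1],
    [2, 0, 4, 0, -1],
    [1, 0, 2, 0, -1],
    [0, 0, 0, 0, -1]
  ]
}}

```text
time_s: 11.9
tcp_pos: [0.4862, -0.3843, 0.1752]
eef_rot: [0.038, 2.676, -0.093]
force: [-0.6, -0.4, -6.2]
finger_gap: 0.0283
grasp_force: 61.4
```

Emit:
{"api": "apply_moves", "payload": {
  "series": [
    [1, 0, 2, 0, -1],
    [0, 0, 1, 0, -1],
    [0, 0, 0, 0, -1]
  ]
}}

```text
time_s: 12.2
tcp_pos: [0.4867, -0.3849, 0.1728]
eef_rot: [0.038, 2.675, -0.094]
force: [-1.4, -0.6, -4.4]
finger_gap: 0.0283
grasp_force: 61.6
```

Emit:
{"api": "apply_moves", "payload": {
  "series": [
    [0.5, 0, 1, 0, -1],
    [0.5, 0, 1, 0, -1],
    [0, 0, 0, 0, -1]
  ]
}}

```text
time_s: 12.5
tcp_pos: [0.4876, -0.3857, 0.1726]
eef_rot: [0.038, 2.672, -0.096]
force: [-1.3, 1.7, 5.7]
finger_gap: 0.0283
grasp_force: 62.9
```

Contact made, with the force now upward. I'll release and back off along the tool axis.

Emit:
{"api": "apply_moves", "payload": {
  "series": [
    [0, 0, 0, 0, 0.1],
    [0, 0, 0, 0, 0.3],
    [0, 0, 0, 0, 0.5],
    [0, 0, 0, 0, 0.5],
    [0, 0, 0, 0, 0.5],
    [0, 0, -20, 0, 0.5],
    [0, 0, -35, 0, 0.5],
    [0, 0, -45, 0, 0.5],
    [0, 0, -45, 0, 0.5],
    [0, 0, -45, 0, 0.5],
    [0, 0, -45, 0, 1],
    [0, 0, 0, 0, 1]
  ]
}}

```text
time_s: 13.7
tcp_pos: [0.3813, -0.3693, 0.3884]
eef_rot: [0.038, 2.668, -0.109]
force: [0.1, -0.3, 0.8]
finger_gap: 0.0852
grasp_force: 0.0
```

```bash
python3 st.py; python3 - <<'E'
from h import *
s=arm.sense();c,T=cam("wrist",s)
p,d=arm.read_camera("wrist");cv2.imwrite("pics/w3.png",p[...,::-1])
for n in["wrist","side"]:
    if n=="side":
        p,d=arm.read_camera("side");c,T=cam("side")
    P=cloud(d,c,T).reshape(-1,3)
    m=(P[:,2]>.02)&(P[:,2]<.28)&(abs(P[:,0]-.474)<.05)&(abs(P[:,1]+.385)<.05);b=P[m]
    for z in np.arange(.03,.26,.02):
        q=b[abs(b[:,2]-z)<.01]
        if len(q)>3: print(n,"z",round(z,2),np.percentile(q,2,axis=0)[:2],np.percentile(q,98,axis=0)[:2],len(q))
    print("top z",b[:,2].max())
E
```

```text
t 13.7 q [-1.0575 -0.4257  1.931   0.3716  1.3323 -2.633 ] tcp [ 0.3813 -0.3693  0.3884] F [ 0.1288 -0.2896  0.8075] gap 0.08522874690592108 0.0
toolx [-0.8908  0.008  -0.4544] y [ 0.0451  0.9965 -0.0709] z [ 0.4522 -0.0837 -0.888 ]
wrist z 0.03 [ 0.4456 -0.4194] [ 0.4699 -0.3644] 248
wrist z 0.05 [ 0.4454 -0.4189] [ 0.4704 -0.364 ] 251
wrist z 0.07 [ 0.4453 -0.4193] [ 0.4725 -0.3635] 301
wrist z 0.09 [ 0.4452 -0.4185] [ 0.4674 -0.3644] 318
wrist z 0.11 [ 0.4453 -0.4193] [ 0.4697 -0.3639] 388
wrist z 0.13 [ 0.4456 -0.4193] [ 0.4683 -0.3646] 404
wrist z 0.15 [ 0.4466 -0.4196] [ 0.4821 -0.3654] 784
wrist z 0.17 [ 0.4537 -0.4142] [ 0.4838 -0.3721] 689
wrist z 0.19 [ 0.4609 -0.4055] [ 0.4737 -0.3801] 237
wrist z 0.21 [ 0.4613 -0.4061] [ 0.4872 -0.3803] 421
wrist z 0.23 [ 0.4651 -0.3955] [ 0.4698 -0.3903] 33
top z 0.22777984765549825
side z 0.03 [ 0.4464 -0.4258] [ 0.5018 -0.3971] 83
side z 0.05 [ 0.4462 -0.4254] [ 0.5005 -0.3945] 76
side z 0.07 [ 0.446  -0.4259] [ 0.5009 -0.394 ] 87
side z 0.09 [ 0.4467 -0.4254] [ 0.5021 -0.3983] 89
side z 0.11 [ 0.447  -0.4257] [ 0.5012 -0.4012] 99
side z 0.13 [ 0.4468 -0.4252] [ 0.5028 -0.3997] 100
side z 0.15 [ 0.4483 -0.4228] [ 0.5029 -0.3824] 193
side z 0.17 [ 0.4552 -0.4166] [ 0.4949 -0.384 ] 133
side z 0.19 [ 0.4627 -0.4088] [ 0.4862 -0.3847] 51
side z 0.21 [ 0.4639 -0.4085] [ 0.4885 -0.3824] 77
side z 0.23 [ 0.4661 -0.3987] [ 0.4723 -0.3925] 7
top z 0.22521045574974163
```

The bottle stands upright on the tray at (0.475, -0.392), its top at 0.226. Now I go to the caddy.

```bash
python3 path.py "[(.41,.412,.36),(.440,.412,.203)]"
```

```text
(0.41, 0.412, 0.36) shift [ -7.4 780.4 -27. ] len 781.0
(0.44, 0.412, 0.203) shift [ 43.7  11.1 153.3] len 160.0
```

Emit:
{"api": "apply_moves", "payload": {
  "series": [
    [0, 30, -2, 0, 1],
    [0, 45, -2, 0, 1],
    [0, 45, -2, 0, 1],
    [0, 45, -2, 0, 1],
    [0, 45, -2, 0, 1],
    [0, 45, -2, 0, 1],
    [0, 45, -2, 0, 1],
    [0, 45, -2, 0, 1],
    [0, 45, -2, 0, 1],
    [0, 45, -2, 0, 1],
    [0, 45, -2, 0, 1],
    [-2, 45, -2, 0, 1]
  ]
}}

```text
time_s: 15.0
tcp_pos: [0.3941, 0.1602, 0.368]
eef_rot: [0.035, 2.678, -0.094]
force: [1.0, 0.2, 0.2]
finger_gap: 0.0855
grasp_force: 0.0
```

Emit:
{"api": "apply_moves", "payload": {
  "series": [
    [-2, 45, -2, 0, 1],
    [-2, 45, -2, 0, 1],
    [-2, 45, 0, 0, 1],
    [0, 45, 0, 0, 1],
    [0, 45, 0, 0, 1],
    [0, 25, 0, 0, 1],
    [0, 0, 0, 0, 1],
    [0, 0, 0, 0, 1]
  ]
}}

```text
time_s: 15.8
tcp_pos: [0.4087, 0.4074, 0.359]
eef_rot: [0.035, 2.679, -0.098]
force: [-1.0, 0.6, 0.4]
finger_gap: 0.0854
grasp_force: 0.0
```

```bash
python3 st.py; python3 path.py "[(.440,.412,.203)]"; python3 - <<'E'
from h import *
s=arm.sense();c,T=cam("wrist",s)
p,d=arm.read_camera("wrist");cv2.imwrite("pics/w4.png",p[...,::-1])
P=cloud(d,c,T).reshape(-1,3)
m=(abs(P[:,0]-.51)<.07)&(abs(P[:,1]-.402)<.06);b=P[m]
for z0,z1 in[(.02,.06),(.06,.1),(.1,.113),(.113,.136),(.136,.15)]:
    q=b[(b[:,2]>z0)&(b[:,2]<z1)]
    if len(q)>4: print(z0,q.min(0)[:2],q.max(0)[:2],len(q),cv2.minAreaRect((q[:,:2]*1000).astype(np.float32)))
q=b[(b[:,2]>.03)&(b[:,2]<.1)&(b[:,0]<.475)];k=np.polyfit(q[:,1],q[:,0],1);print("front face slope",k,len(q),q[:,1].min(),q[:,1].max())
E
```

```text
t 15.8 q [ 0.8766 -0.2215  1.8201 -0.4132  1.3173 -0.6089] tcp [0.4087 0.4074 0.359 ] F [-0.9514  0.5912  0.3603] gap 0.08541912628504036 0.0
toolx [-0.8954  0.0085 -0.4451] y [ 0.041   0.9972 -0.0633] z [ 0.4433 -0.0749 -0.8932]
(0.44, 0.412, 0.203) shift [ 41.5  15.8 152.9] len 159.0
0.02 [0.4629 0.367 ] [0.535  0.4336] 813 ((498.71392822265625, 402.01959228515625), (69.29248046875, 65.8794174194336), 3.7220799922943115)
0.06 [0.4629 0.367 ] [0.5359 0.4345] 2558 ((498.84674072265625, 402.4752197265625), (69.9523696899414, 66.0183334350586), 4.399084568023682)
0.1 [0.4632 0.3671] [0.5618 0.4369] 985 ((513.7217407226562, 402.757080078125), (98.91992950439453, 66.07606506347656), 3.2965400218963623)
0.113 [0.4679 0.3702] [0.5602 0.4347] 418 ((514.1870727539062, 403.335693359375), (94.07113647460938, 62.87173843383789), 2.3282971382141113)
0.136 [0.5292 0.3816] [0.5604 0.4285] 721 ((544.70263671875, 404.7287902832031), (29.163665771484375, 46.11268997192383), 2.9630305767059326)
front face slope [-0.0605  0.4897] 1394 0.36697420200804476 0.43373122844765427
```

View pics/w4.png

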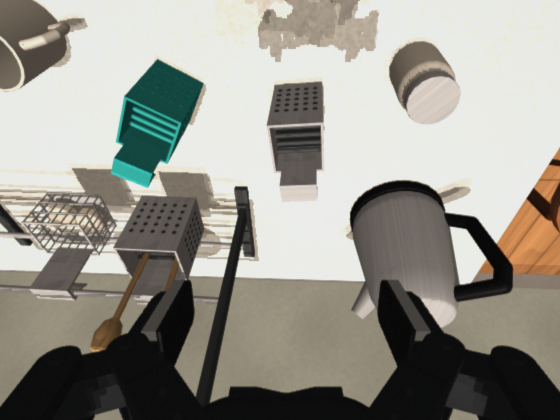

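The wrist view shows the grey caddy at (298,130) lying between the fingers. The turquoise look-alike at (155,120), the sugar jar at (425,85) and the kettle at (410,250) are clear. The caddy's centre is at (0.499, 0.402), yaw about +0.055.

```bash
python3 path.py "[(.441,.411,.203),(.507,.400,.070)]"
```

```text
(0.441, 0.411, 0.203) shift [ 41.4  15.3 154.1] len 160.0
(0.507, 0.4, 0.07) shift [  0.2   0.1 148.9] len 149.0
```

Emit:
{"api": "apply_moves", "payload": {
  "series": [
    [10, 4, 38, 0, 1],
    [10, 4, 38, 0, 1],
    [10, 4, 38, 0, 1],
    [11, 3, 38, 0, 1],
    [0, 0, 30, 0, 1],
    [0, 0, 40, 0, 1],
    [0, 0, 35, 0, 1],
    [0, 0, 30, 0, 1],
    [0, 0, 15, 0, 1],
    [0, 0, 0, 0, 1]
  ]
}}

```text
time_s: 16.85
tcp_pos: [0.5075, 0.3986, 0.071]
eef_rot: [0.04, 2.679, -0.098]
force: [0.2, -0.9, 0.4]
finger_gap: 0.0856
grasp_force: 0.0
```

```bash
python3 st.py; python3 path.py "[(.507,.400,.070)]"
```

```text
t 16.85 q [ 0.7333  0.1434  1.9719 -0.5174  0.794  -0.4833] tcp [0.5075 0.3986 0.071 ] F [ 0.2289 -0.8683  0.3949] gap 0.08559533718555361 0.0
toolx [-0.8954  0.0122 -0.4451] y [ 0.0446  0.9971 -0.0623] z [ 0.4431 -0.0756 -0.8933]
(0.507, 0.4, 0.07) shift [0.9 1.4 0.6] len 2.0
```

Emit:
{"api": "apply_moves", "payload": {
  "series": [
    [0, 2, 0, 0, -1],
    [0, 0, 0, 0, -1],
    [0, 0, 0, 0, -1],
    [0, 0, 0, 0, -1],
    [0, 0, 0, 0, -1]
  ],
  "grip_force": 40
}}

```text
time_s: 17.35
tcp_pos: [0.5089, 0.404, 0.0757]
eef_rot: [0.038, 2.673, -0.089]
force: [-1.5, -1.3, 6.8]
finger_gap: 0.0671
grasp_force: 45.4
```

```bash
python3 st.py
```

```text
t 17.35 q [ 0.7385  0.1431  1.9642 -0.5183  0.795  -0.4807] tcp [0.5089 0.404  0.0757] F [-1.5478 -1.2511  6.7586] gap 0.06706235796641416 45.35148377995938
toolx [-0.8926  0.012  -0.4506] y [ 0.0421  0.9975 -0.0568] z [ 0.4488 -0.0697 -0.8909]
```

```bash
python3 path.py "[(.509,.404,.26),(.509,-.127,.26),(.509,-.127,.20)]"
```

```text
(0.509, 0.404, 0.26) shift [ -83.1  -10.5 -164.2] len 184.0
(0.509, -0.127, 0.26) shift [  -6.4 -529.7   37. ] len 531.0
(0.509, -0.127, 0.2) shift [27.   3.4 53.5] len 60.0
```

Emit:
{"api": "apply_moves", "payload": {
  "series": [
    [-5, 0, -10, 0, -1],
    [-10, -1, -20, 0, -1],
    [-17, -2, -33, 0, -1],
    [-17, -2, -33, 0, -1],
    [-17, -2, -33, 0, -1],
    [-12, -2, -25, 0, -1],
    [-5, -1, -10, 0, -1],
    [0, 0, 0, 0, -1]
  ]
}}

```text
time_s: 18.15
tcp_pos: [0.509, 0.4041, 0.2592]
eef_rot: [0.039, 2.674, -0.09]
force: [0.6, 0.4, -2.6]
finger_gap: 0.0673
grasp_force: 44.4
```

```bash
python3 st.py;python3 path.py "[(.505,-.127,.26)]"
```

```text
t 18.15 q [ 0.7384 -0.0448  1.8274 -0.4104  1.0873 -0.6603] tcp [0.509  0.4041 0.2592] F [ 0.6107  0.3861 -2.6331] gap 0.06727668800164877 44.37844759086147
toolx [-0.8932  0.0125 -0.4495] y [ 0.0427  0.9975 -0.0571] z [ 0.4477 -0.0702 -0.8914]
(0.505, -0.127, 0.26) shift [  -3.4 -530.    34.8] len 531.0
```

Lifted, with about 2.6 N of weight. Now I carry it across.

Emit:
{"api": "apply_moves", "payload": {
  "series": [
    [0, -20, 1, 0, -1],
    [0, -40, 3, 0, -1],
    [0, -45, 3, 0, -1],
    [0, -45, 3, 0, -1],
    [-1, -45, 3, 0, -1],
    [0, -45, 3, 0, -1],
    [-1, -45, 3, 0, -1],
    [0, -45, 3, 0, -1],
    [-1, -45, 3, 0, -1],
    [0, -45, 3, 0, -1],
    [0, -45, 3, 0, -1],
    [0, -35, 2, 0, -1]
  ]
}}

```text
time_s: 19.35
tcp_pos: [0.5029, -0.0994, 0.2551]
eef_rot: [0.041, 2.681, -0.092]
force: [0.1, 0.3, -2.6]
finger_gap: 0.0668
grasp_force: 44.8
```

Emit:
{"api": "apply_moves", "payload": {
  "series": [
    [0, -20, 1, 0, -1],
    [0, -10, 0, 0, -1],
    [10, 1, 20, 0, -1],
    [10, 1, 20, 0, -1],
    [7, 1, 13, 0, -1],
    [0, 0, 0, 0, -1],
    [0, 0, 0, 0, -1]
  ]
}}

```text
time_s: 20.05
tcp_pos: [0.5035, -0.1273, 0.1997]
eef_rot: [0.037, 2.677, -0.092]
force: [0.4, -0.9, -1.2]
finger_gap: 0.067
grasp_force: 44.9
```

```bash
python3 st.py; cat > cad.py <<'E'
from h import *
import sys
s=arm.sense();x,y,z=s["tcp_pos"]
for n in ["top","side","wrist"]:
    s=arm.sense();c,T=cam(n,s);p,d=arm.read_camera(n);cv2.imwrite(f"pics/{sys.argv[1]}_{n}.png",p[...,::-1])
    P=cloud(d,c,T).reshape(-1,3)
    m=(abs(P[:,1]-y)<.045)&(P[:,0]>x+.01)&(P[:,0]<x+.07)&(P[:,2]>z+.0)&(P[:,2]<z+.09);b=P[m]
    top=b[b[:,2]>np.percentile(b[:,2],99)-.008] if len(b) else b
    if len(top)>5: print(n,"hook top",top.min(0),top.max(0),len(top),cv2.minAreaRect((top[:,:2]*1000).astype(np.float32)))
    m=(abs(P[:,1]-y)<.05)&(P[:,0]>x-.08)&(P[:,0]<x-.03)&(P[:,2]<z+.03)&(P[:,2]>z-.1);b=P[m]
    if len(b)>20:
        A=np.c_[b[:,1:],np.ones(len(b))];k=np.linalg.lstsq(A,b[:,0],rcond=None)[0]
        print(n,"front x/dy,dz",k[:2],"res",np.std(A@k-b[:,0]),b.min(0),b.max(0),len(b))
E
python3 cad.py c5
```

```text
t 20.05 q [-0.4113 -0.4417  2.252   0.1464  0.8816 -2.0214] tcp [ 0.5035 -0.1273  0.1997] F [ 0.3704 -0.9    -1.1892] gap 0.06696313323562009 44.92418574169278
toolx [-0.8944  0.0111 -0.4471] y [ 0.0419  0.9974 -0.0589] z [ 0.4453 -0.0714 -0.8926]
top hook top [ 0.5277 -0.1449  0.2616] [ 0.5546 -0.0993  0.27  ] 148 ((541.178466796875, -122.12324523925781), (45.67314147949219, 26.892292022705078), 89.90388488769531)
side hook top [ 0.5272 -0.1492  0.2617] [ 0.5556 -0.0979  0.271 ] 118 ((540.7806396484375, -123.66427612304688), (27.507545471191406, 50.516563415527344), 2.7153854370117188)
side front x/dy,dz [-0.1533 -0.008 ] res 0.0029211368122251777 [ 0.4604 -0.1667  0.1224] [ 0.4727 -0.1095  0.2263] 149
wrist hook top [ 0.5135 -0.1576  0.2376] [ 0.5323 -0.0914  0.2473] 2027 ((522.9449462890625, -124.48094177246094), (18.764123916625977, 66.17967987060547), 0.03257754072546959)
wrist front x/dy,dz [-0.0034  0.019 ] res 0.002704758067390378 [ 0.4235 -0.1773  0.0997] [ 0.4637 -0.0931  0.2297] 23658
```

```bash
python3 path.py "[(.6235,-.1293,.1997)]"
```

```text
(0.6235, -0.1293, 0.1997) shift [-105.3    3.8   55.4] len 119.0
```

View pics/c5_side.png

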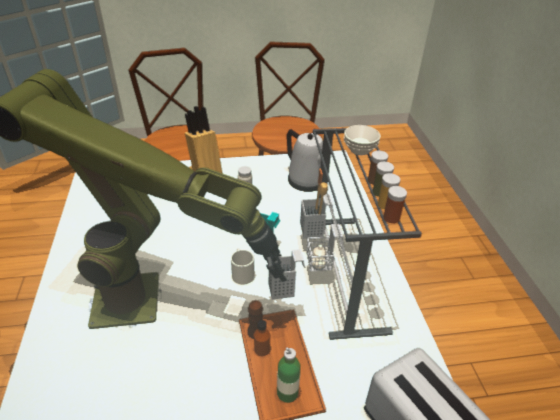

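The side view shows the caddy upright in the gripper at (281,275), with its hook towards the rail and the place at right of the basket free. The bottle stands on the tray at (288,375).

Emit:
{"api": "apply_moves", "payload": {
  "series": [
    [-10, 0, 5, 0, -1],
    [-20, 1, 10, 0, -1],
    [-22, 1, 12, 0, -1],
    [-22, 1, 12, 0, -1],
    [-20, 1, 10, 0, -1],
    [-11, 0, 6, 0, -1],
    [0, 0, 0, 0, -1]
  ]
}}

```text
time_s: 20.9
tcp_pos: [0.6235, -0.1291, 0.1988]
eef_rot: [0.038, 2.675, -0.093]
force: [0.6, 0.4, -2.3]
finger_gap: 0.0669
grasp_force: 44.8
```

```bash
python3 st.py; python3 cad.py c6; python3 - <<'E'
from h import *
for n in ["top","side","wrist"]:
    s=arm.sense();c,T=cam(n,s);p,d=arm.read_camera(n);P=cloud(d,c,T).reshape(-1,3)
    r=P[(P[:,2]>.19)&(P[:,2]<.213)&(P[:,0]>.68)&(P[:,0]<.72)&(P[:,1]<-.05)&(P[:,1]>-.2)]
    if len(r)>20:
        r=r[abs(r[:,0]-np.median(r[:,0]))<.008]
        print(n,"rail",np.median(r,0),np.percentile(r,5,axis=0),np.percentile(r,95,axis=0),len(r))
E
```

```text
t 20.9 q [-0.3198 -0.1369  2.0168  0.1006  0.7995 -1.9157] tcp [ 0.6235 -0.1291  0.1988] F [ 0.6228  0.3967 -2.271 ] gap 0.06688929773389148 44.840228527318686
toolx [-0.8936  0.0109 -0.4488] y [ 0.0421  0.9973 -0.0596] z [ 0.4469 -0.0722 -0.8916]
top hook top [ 0.6466 -0.1465  0.2618] [ 0.6716 -0.1012  0.2703] 123 ((659.0841674804688, -123.87588500976562), (45.34048843383789, 24.938617706298828), 89.87975311279297)
side hook top [ 0.6452 -0.1506  0.26  ] [ 0.6733 -0.1023  0.2712] 112 ((659.1674194335938, -126.30450439453125), (27.310060501098633, 48.78025436401367), 1.7843828201293945)
side front x/dy,dz [-0.1308  0.0023] res 0.003304829037694032 [ 0.5777 -0.1659  0.1225] [ 0.5935 -0.0962  0.2262] 245
wrist hook top [ 0.6336 -0.1587  0.2339] [ 0.6504 -0.0927  0.2436] 2014 ((642.000244140625, -125.67546081542969), (16.419612884521484, 66.00753021240234), 0.33272624015808105)
wrist front x/dy,dz [-0.027   0.0089] res 0.00046258432505349474 [ 0.5764 -0.1631  0.1238] [ 0.5928 -0.0943  0.2288] 24873
top rail [ 0.6973 -0.1246  0.2043] [ 0.6913 -0.1911  0.2003] [ 0.7015 -0.0573  0.2085] 131
side rail [ 0.6959 -0.126   0.2028] [ 0.6913 -0.1794  0.1992] [ 0.7021 -0.058   0.2061] 107
wrist rail [ 0.6956 -0.0796  0.2062] [ 0.6919 -0.1838  0.204 ] [ 0.6984 -0.0779  0.2069] 49
```

Emit:
{"api": "apply_moves", "payload": {
  "series": [
    [-10, 0, 5, 0, -1],
    [-14, 1, 7, 0, -1],
    [-6, 0, 3, 0, -1],
    [0, 0, 0, 0, -1]
  ]
}}

```text
time_s: 21.6
tcp_pos: [0.6565, -0.1296, 0.198]
eef_rot: [0.038, 2.676, -0.093]
force: [-0.4, -1.0, -1.9]
finger_gap: 0.067
grasp_force: 44.8
```

```bash
python3 st.py; python3 cad.py c7; python3 path.py "[(.656,-.131,.165),(.656,-.131,.145)]"; python3 - <<'E'
from h import *
t=cv2.imread("pics/c7_wrist.png");cv2.imwrite("pics/c7w.png",t)
E
```

```text
t 21.6 q [-0.3013 -0.0605  1.9476  0.0894  0.7916 -1.8916] tcp [ 0.6565 -0.1296  0.198 ] F [-0.428  -1.041  -1.8545] gap 0.06695937509739587 44.805561136454344
toolx [-0.894   0.0113 -0.448 ] y [ 0.0424  0.9973 -0.0594] z [ 0.4461 -0.0721 -0.8921]
top hook top [ 0.6827 -0.1454  0.2603] [ 0.7078 -0.1007  0.2686] 125 ((695.2929077148438, -123.04124450683594), (25.033206939697266, 44.73115921020508), 0.12861458957195282)
top front x/dy,dz [ 0.3199 -0.0358] res 0.002822203804531773 [ 0.6122 -0.1125  0.1203] [ 0.6228 -0.0951  0.2038] 25
side hook top [ 0.6784 -0.1506  0.2582] [ 0.7071 -0.1003  0.2688] 121 ((692.677734375, -125.47637939453125), (50.3626708984375, 28.695293426513672), 89.69713592529297)
side front x/dy,dz [-0.1218  0.0058] res 0.00318851912415895 [ 0.6109 -0.1689  0.1199] [ 0.6265 -0.0909  0.2265] 264
wrist hook top [ 0.6666 -0.1592  0.2334] [ 0.6842 -0.0931  0.2432] 2028 ((673.5440063476562, -125.8922348022461), (17.450666427612305, 66.13961029052734), 3.453718662261963)
wrist front x/dy,dz [-0.0271  0.0085] res 0.00046079648267743635 [ 0.61   -0.1636  0.1231] [ 0.6259 -0.0947  0.228 ] 24694
(0.656, -0.131, 0.165) shift [14.   0.4 29.4] len 33.0
(0.656, -0.131, 0.145) shift [ 8.9  1.2 17.8] len 20.0
```

View pics/c7w.png

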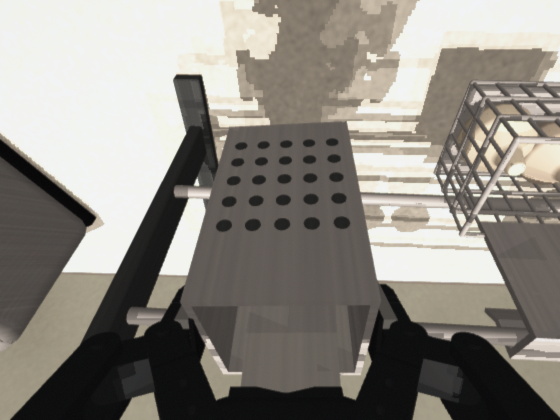

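The wrist view shows the caddy between the end frame (200,150) and the basket (505,150), with the rail at (460,330) running behind it under the hook. I lower it next.

Emit:
{"api": "apply_moves", "payload": {
  "series": [
    [4, 0, 9, 0, -1],
    [5, 1, 10, 0, -1],
    [5, 1, 10, 0, -1],
    [0, 0, 0, 0, -1]
  ]
}}

```text
time_s: 22.15
tcp_pos: [0.6544, -0.1289, 0.1617]
eef_rot: [0.039, 2.681, -0.091]
force: [0.5, -0.4, -3.0]
finger_gap: 0.0665
grasp_force: 44.5
```

Emit:
{"api": "apply_moves", "payload": {
  "series": [
    [4, 0, 8, 0, -1],
    [3, 0, 6, 0, -1],
    [2, 0, 4, 0, -1],
    [0, 0, 0, 0, -1]
  ]
}}

```text
time_s: 22.55
tcp_pos: [0.656, -0.1306, 0.1446]
eef_rot: [0.039, 2.677, -0.093]
force: [0.7, 0.2, -2.9]
finger_gap: 0.0661
grasp_force: 44.3
```

Emit:
{"api": "apply_moves", "payload": {
  "series": [
    [1, 0, 2, 0, -1],
    [1, 0, 1, 0, -1],
    [0, 0, 0, 0, -1]
  ]
}}

```text
time_s: 22.85
tcp_pos: [0.6563, -0.1308, 0.144]
eef_rot: [0.038, 2.674, -0.093]
force: [-6.5, 2.3, 6.4]
finger_gap: 0.066
grasp_force: 44.5
```

Emit:
{"api": "apply_moves", "payload": {
  "series": [
    [0, 0, 1, 0, -1],
    [1, 0, 1, 0, -1],
    [0, 0, 0, 0, -1]
  ]
}}

```text
time_s: 23.15
tcp_pos: [0.6569, -0.131, 0.1435]
eef_rot: [0.039, 2.672, -0.093]
force: [-10.5, 2.8, 11.9]
finger_gap: 0.0657
grasp_force: 40.7
```

```bash
python3 st.py; python3 cad.py c8
```

```text
t 23.15 q [-0.3039 -0.0036  1.9908  0.1032  0.6888 -1.9097] tcp [ 0.6569 -0.131   0.1435] F [-10.4882   2.7884  11.9276] gap 0.0657096350363459 40.719249844551086
toolx [-0.8923  0.012  -0.4512] y [ 0.0433  0.9973 -0.0591] z [ 0.4493 -0.0723 -0.8904]
top hook top [ 0.6804 -0.1716  0.2052] [ 0.7069 -0.09    0.2133] 99 ((693.6270751953125, -130.77552795410156), (81.62337493896484, 26.57154083251953), 89.65094757080078)
side hook top [ 0.6779 -0.1714  0.2052] [ 0.7066 -0.086   0.2157] 113 ((692.7559204101562, -128.58175659179688), (85.47577667236328, 27.954608917236328), 87.42134094238281)
side front x/dy,dz [-0.1159  0.0114] res 0.0038547888996379566 [ 0.6102 -0.1707  0.067 ] [ 0.6269 -0.0977  0.1729] 248
wrist hook top [ 0.6672 -0.1614  0.1799] [ 0.6838 -0.1053  0.1898] 2024 ((680.1134033203125, -134.23992919921875), (57.034332275390625, 16.13450050354004), 79.04318237304688)
wrist front x/dy,dz [0.0166 0.0123] res 0.0004551429640034321 [ 0.6098 -0.1653  0.0692] [ 0.6151 -0.0945  0.1735] 25033
```

Contact on the rail. I release and check.

Emit:
{"api": "apply_moves", "payload": {
  "series": [
    [1, 0, 0, 0, -1],
    [0, 0, 0, 0, 0.65],
    [0, 0, 0, 0, 0.8],
    [0, 0, 0, 0, 1],
    [0, 0, 0, 0, 1],
    [0, 0, 0, 0, 1]
  ]
}}

```text
time_s: 23.9
tcp_pos: [0.6548, -0.131, 0.1389]
eef_rot: [0.038, 2.676, -0.093]
force: [0.0, 0.1, 0.5]
finger_gap: 0.0852
grasp_force: 0.0
```

```bash
python3 st.py; python3 cad.py c9
```

```text
t 23.9 q [-0.3047 -0.0012  1.9959  0.1027  0.6853 -1.9111] tcp [ 0.6548 -0.131   0.1389] F [0.0466 0.1447 0.4516] gap 0.08517262522485683 0.0
toolx [-0.8942  0.0116 -0.4475] y [ 0.0427  0.9973 -0.0593] z [ 0.4456 -0.0721 -0.8923]
top hook top [ 0.6777 -0.1744  0.2054] [ 0.7069 -0.087   0.2179] 93 ((692.3836059570312, -130.54635620117188), (87.42234802246094, 28.854507446289062), 88.85282897949219)
side hook top [ 0.6765 -0.1738  0.2049] [ 0.7061 -0.0983  0.2139] 121 ((691.4099731445312, -136.0033721923828), (75.67411041259766, 28.834314346313477), 88.37387084960938)
side front x/dy,dz [-0.0704 -0.0124] res 0.0033800909512594637 [ 0.61   -0.1658  0.0673] [ 0.6247 -0.0909  0.1676] 197
wrist hook top [ 0.6648 -0.1612  0.175 ] [ 0.6841 -0.0947  0.185 ] 2447 ((674.5884399414062, -127.92478942871094), (19.290878295898438, 66.51103210449219), 0.24363666772842407)
wrist front x/dy,dz [0.0399 0.0001] res 0.00045772586234833117 [ 0.6096 -0.1607  0.0685] [ 0.6153 -0.0926  0.1689] 23972
```

Emit:
{"api": "apply_moves", "payload": {
  "series": [
    [0, 0, -10, 0, 1],
    [0, 0, -20, 0, 1],
    [0, 0, -30, 0, 1],
    [0, 0, -40, 0, 1],
    [0, 0, -45, 0, 1],
    [0, 0, -45, 0, 1],
    [0, 0, -30, 0, 1],
    [0, 0, 0, 0, 1],
    [0, 0, 0, 0, 1]
  ]
}}

```text
time_s: 24.95
tcp_pos: [0.5566, -0.1151, 0.337]
eef_rot: [0.038, 2.674, -0.094]
force: [0.1, -0.7, -0.6]
finger_gap: 0.0852
grasp_force: 0.0
```

```bash
python3 st.py; python3 - <<'E'
from h import *
s=arm.sense();c,T=cam("wrist",s);p,d=arm.read_camera("wrist")
P=cloud(d,c,T).reshape(-1,3)
b=P[(abs(P[:,1]+.128)<.05)&(P[:,0]>.6)&(P[:,0]<.622)&(P[:,2]<.172)&(P[:,2]>.06)]
A=np.c_[b[:,1:],np.ones(len(b))];k=np.linalg.lstsq(A,b[:,0],rcond=None)[0];print("front",k,b.min(0),b.max(0),len(b),"z-edge slope")
h=P[(abs(P[:,1]+.128)<.03)&(P[:,0]>.66)&(P[:,0]<.73)&(P[:,2]>.2)&(P[:,2]<.225)];print("hook",np.percentile(h,2,axis=0),np.percentile(h,98,axis=0),len(h))
p2,_=arm.read_camera("side")
o=np.zeros((420,800,3),np.uint8);o[:, :400]=cv2.resize(p[...,::-1],(400,300)).repeat(1,0) if 0 else 0
o[:300,:400]=cv2.resize(p[...,::-1],(400,300));o[:420,400:]=cv2.resize(p2[180:390,220:420][...,::-1],(400,420),interpolation=cv2.INTER_CUBIC)
cv2.imwrite("pics/fin.png",o)
E
```

```text
t 24.95 q [-0.3371 -0.3888  1.9873  0.09    1.0799 -1.9029] tcp [ 0.5566 -0.1151  0.337 ] F [ 0.1385 -0.6743 -0.5984] gap 0.08517755633133103 0.0
toolx [-0.893   0.0113 -0.4499] y [ 0.0429  0.9973 -0.0601] z [ 0.448 -0.073 -0.891]
front [0.0398 0.     0.6172] [ 0.6099 -0.1608  0.0688] [ 0.6146 -0.0933  0.172 ] 3219 z-edge slope
hook [ 0.677  -0.1551  0.2007] [ 0.7046 -0.101   0.212 ] 1124
```

View pics/fin.png

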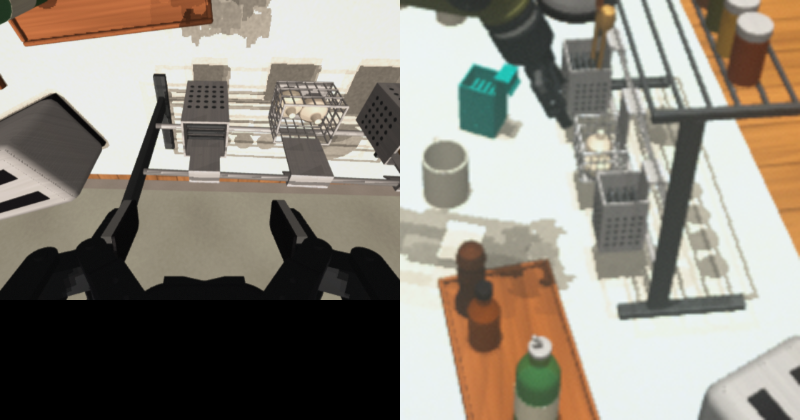

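The caddy hangs on the rail at wrist view (205,130), straight and square: no tilt in its front face, and the same yaw as the rack. Its bottom is at about 0.068. The bottle is upright on the tray, the bystanders haven't moved, and the gripper is clear.

```bash
python3 -c "
from station import arm
print(arm.close_job())"
```

```text
the job is handed in; nothing more can be done
None
```

The job is handed in, at about 25 s of the 72 s allowed: the oil bottle stands upright on the empty end of the tray, the caddy hangs straight and fully down on the rail in the freed place, and the last pictures show nothing else disturbed.

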